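# Draw the deep ink carton forward with the pull hook

## Task

Take the pull hook by its wooden block, reach into the shelf, drop its tip well down behind the front wall of the card carton and drag the carton forward until it is squarely home against the stop strip at the shelf mouth, and keep it pressed there for a moment with at least 5 N on the strip (that is beyond the carton's own drag), never loading carton or strip with more than 20 N. Then unhook, leaving the carton home, and stand the hook on the open table outside the shelf, on its foot plate and tip as it stood. Touch the carton only with the hook and leave the glass jar, tin and glue stick where they are.

Things in the scene. Friction and masses are not known exactly. Their poses are not given: they have to be found in the camera images.
- hook_grip (a point): Middle of the pull hook's wooden block grip, 28 mm above the table as it stands. The block is 100 long (x) x 24 wide (y), from 22 mm below this point to 22 above, on a foot plate 6 mm thick and 46 wide. x points along the rod to the tip, z up. The hook weighs 120 g and stands by itself on the foot plate and tip, which are level; centre of mass about 15 mm ahead.
- hook_tip (a point): Foot of the hook's bent-down tip, 215 mm ahead of and 28 mm below hook_grip, same axes. The steel bar is 8 mm thick all along. From the foot it leans forward (+x) 2 mm on its way up to the level rod, whose underside is 32 mm above the foot, so at most 32 mm goes over a wall. Pulled hard, the hook may slip a few mm or pitch a little in the fingers.
- hook: The whole pull hook; origin on the underside of the foot plate, 28 mm below hook_grip, same axes.
- carton: Loose open card carton, 190 deep (x) x 150 wide x 60 mm high, 0.2 to 0.45 kg plus two ink jars in its rear. Origin: foot of the front wall's outer face, mid-width; x points into the shelf. Walls 5, floor 5 mm thick. An empty front compartment, 5 to 55 mm behind the origin, takes the hook (divider behind it 53 mm high). Drags with unknown friction of a few N, 6 mm side play.
- carton_lip (a point): Middle of the top edge of the carton's front wall, 2.5 mm behind its outer face and 60 mm above its underside; axes as the carton. A folded band 3 mm thick and 9 mm high runs along the outside of this edge. When the carton is home this point lies 2.5 mm behind (+x of) the stop's origin.
- shelf: Fixed plywood desk shelf, open in front, 320 deep x 190 wide x 169 mm high. Origin on the table under the middle of its mouth; x points into the bay, away from the robot, z up. Board top 12 mm above the table; bay 162 mm wide; roof's underside at 155 mm, roof begins 30 mm behind the mouth. A tape roll and an eraser lie on the roof, up to 24 mm high.
- stop: Fixed, rigid wooden stop strip across the shelf mouth, 10 mm high on the shelf board, 12 mm thick. Origin at the foot of its inner face, in the middle, 12 mm inside the mouth; axes as the shelf. The carton is home when the foot of its front wall bears on this face all along.
- glass_jar: Lidded glass jar, 71 mm across and 110 mm high, beside the shelf mouth on the right; origin at the middle of its underside. Leave it alone.
- pin_tin: Round low tin, 64 mm across and 27 mm high, left of the shelf mouth; origin at the middle of its underside. Leave it alone.
- glue_stick: Glue stick standing upright, 26 mm across and 87 mm high, in front of the shelf to the right; origin at the middle of its underside. Leave it alone.
Things that resemble listed ones, but are neither listed nor needed, are in the scene too. Of the things that look like the carton, the larger one is meant.

How it is judged:
By the outcome, as a careful person would: the job done as asked, in the order asked, and still so for the second after the job is handed in, with the robot touching nothing.
It also fails if it takes over 72 s, if anything falls off the work surface, if the arm or the gripper's body presses on something with over 40 N, if the wrist force passes 120 N, or if a joint passes its speed limit or range.

## Robot

A 6-joint arm with a two-finger parallel gripper is mounted at the origin on the work surface; the furniture and walls round the work are solid. World frame = base frame: x ahead of the robot, y to its left, z up, the work surface at z = 0. Lengths are in m, angles in rad, forces in N, time in s.
With the tool pointing down it reaches from about 0.375 to 0.975 m from the base axis. Payload 3.8 kg.
Tool frame: the origin (TCP) lies at the very end of the fingers, on their centre line; the grasp point (between the pads) lies 19 mm behind it; z points along the fingers, y is the line along which they close (so a half turn about z gives the same grasp; the last joint's range is limited). The gripper opens to 85 mm and grips with 20 to 120 N. Pads are 22 mm wide; open, the fingers measure 114 mm over their backs; the gripper's body (76 mm by 85 mm) begins 54 mm behind the grasp point. The pads swing forward as they close: fully open they stand 13 mm farther back than shut.
Start: joints at [1.276, 0.264, 1.604, -0, 1.274, -0.037], TCP at [0.172, 0.653, 0.2] pointing down, gripper open.
Joint ranges: [-2.63, 2.63], [-0.94, 2.18], [0.31, 2.57], [-1.31, 4.45], [0, 2.66], [-2.55, 2.55]. Speed limits (rad/s): [2.57, 2.57, 3.14, 3.14, 3.14, 3.14].

## Interface

Orientations are given as a rotation vector (axis times angle).
In Python, from workcell import read_state, read_camera, calibration, finish_job gives the robot as it stands.
- The arm moves only by the tool step_arm, never from a script. Its argument "commands" is a list of rows, each an object of numbers: "fingers": the gripper's target within -1 to 1 (shut at 1, half-way at 0, fully open at -1); "dx", "dy", "dz": the shift along the tool's x, y, z in m; "roll": the turn about the tool's z in degrees. In form: [{"fingers": .., "dx": .., "dy": .., "dz": .., "roll": ..}, ...]. A call has 1 to 8 rows; each row is the pose to reach, as a shift and turn from the pose commanded when the call began, along the tool's axes at that moment; what a row does not reach only later rows make up. A row lasts 1/8 s, in which the tool goes at most 62.5 mm and 10.7 degrees, less where a joint would pass 70% of its speed; a pose out of reach is approached as far as the arm can. A call with a gripper value outside its range is refused whole. The fingers move at their own pace and stop on an object; "squeeze" is the grip in N (left out, the last holds). Time passes only in rows, so rows that repeat a pose let the fingers close. It gives the time, the measured TCP pose, the force, the opening and the grip force at its end, in the units of the state.
- read_state(): the state, without advancing time (a new reading comes with each control period).
- read_camera(name): name is "scene" or "side" or "wrist"; returns (picture, depth): 480x640x3 uint8, blue, green, red; 480x640 float32, m along the optical axis (not along the pixel's ray), 0 where there is no reading.
- calibration(name): a dict with "intrinsics" (3x3 intrinsics, pixels), "world_to_cam" (4x4, takes a point from world to camera coordinates). Camera axes: x right, y up, looking along -z (the intrinsics and any distortion apply to the point x, -y, -z); pixel columns grow to the right and rows downward; lengths in m; the calibration is good to about 2 mm. A picture is of the moment at which its call begins: read the wrist's pose just before it. calibration takes no time and is no camera call; for the wrist camera it gives the pose at the moment of the call.
- finish_job(): hands the job in; it is judged then, once.
The state is a dict: "time": time; "q": joint angles; "joint_vel": joint speeds; "joint_torque": joint torques, N m; "tool_pos": TCP position; "tcp_rot": TCP orientation; "wrist_force": force on the tool from outside, world axes, zero at the start; "torque": the same for the moment, N m; "width": opening from 0.0 (shut) to 1.0 (fully open); "grip_force": force on a finger pad.
Only numpy, scipy, OpenCV 4.12 (cv2) and the standard library are available. Lean on these libraries where they do the work, as an engineer would, in place of code of your own. Each camera call takes 0.05 s, during which the arm holds its last target. There are 200 camera calls.

## Working session

There is one attempt and no reset: what is moved stays moved. The work goes in short steps, Python scripts to look and compute and a tool call to move; the robot and the scene stay as the last step left them, time stands still between calls to the robot, and variables do not carry over. Pictures are saved under pics/ and viewed, at most 10 in all, crops included, and the job is handed in when it is done.

Besides the shell and the picture viewer there is one more tool, called after "Request:" as a command line: name --argument value ..., lists and objects as JSON in quotes. step_arm: Moves the arm, as the interface text tells. Its arguments: {"type":"object","properties":{"commands":{"type":"array","items":{"type":"object","properties":{"fingers":{"type":"number"},"dx":{"type":"number"},"dy":{"type":"number"},"dz":{"type":"number"},"roll":{"type":"number"}}}},"squeeze":{"type":"number"}},"required":["commands"]}

```bash
mkdir -p pics; cat > h.py <<'E'
import numpy as np, cv2
from workcell import *
def grab(n,f):
    c=calibration(n); im,d=read_camera(n); cv2.imwrite(f'pics/{f}.png',im); np.savez(f'{f}.npz',im=im,d=d,K=c['intrinsics'],T=c['world_to_cam']); return im,d
def load(f):
    z=np.load(f'{f}.npz'); return z['im'],z['d'],z['K'],z['T']
def cloud(d,K,T):
    v,u=np.mgrid[:d.shape[0],:d.shape[1]]
    P=np.stack([(u-K[0,2])/K[0,0]*d,-(v-K[1,2])/K[1,1]*d,-d],-1)
    R=T[:3,:3]; return (P-T[:3,3])@R
def ray(u,v,z,K,T):
    R=T[:3,:3]; o=-R.T@T[:3,3]; r=R.T@np.array([(u-K[0,2])/K[0,0],-(v-K[1,2])/K[1,1],-1]); return o+r*(z-o[2])/r[2]
E
python3 - <<'E'
from h import *
print(read_state()); print({k:v for k,v in calibration('scene').items()})
a,_=grab('scene','s0'); b,_=grab('side','d0'); 
E
```

```text
{'time': 0.0, 'q': array([ 1.27614078e+00,  2.64754116e-01,  1.60539100e+00, -2.41235209e-05,
        1.27371197e+00, -3.69511147e-02]), 'joint_vel': array([ 0.00120117,  0.00117079, -0.00044477, -0.00071813, -0.00069585,
        0.00137414]), 'joint_torque': array([ 1.00832767e-03, -5.15093815e+01, -3.67323625e+01, -6.44406555e-05,
        1.28083443e-02,  1.34170281e-05]), 'tool_pos': array([0.17183857, 0.65191904, 0.19915229]), 'tcp_rot': array([-0.40362557, -3.11520035,  0.00351377]), 'wrist_force': array([ 0.16115725, -0.22661358, -0.54651167]), 'torque': array([-0.01992865, -0.01293455, -0.02338267]), 'grip_force': 0.0, 'width': 1.0000977744224002}
{'intrinsics': array([[527.49933691,   0.        , 312.55132888],
       [  0.        , 527.49933691, 245.82875798],
       [  0.        ,   0.        ,   1.        ]]), 'world_to_cam': array([[ 0.53041034, -0.84762747,  0.01387619, -0.32315247],
       [ 0.56938588,  0.3683296 ,  0.73493743, -0.39705623],
       [-0.62806417, -0.3819175 ,  0.67799294, -0.8448082 ],
       [ 0.        ,  0.        ,  0.        ,  1.        ]])}
```

View pics/s0.png

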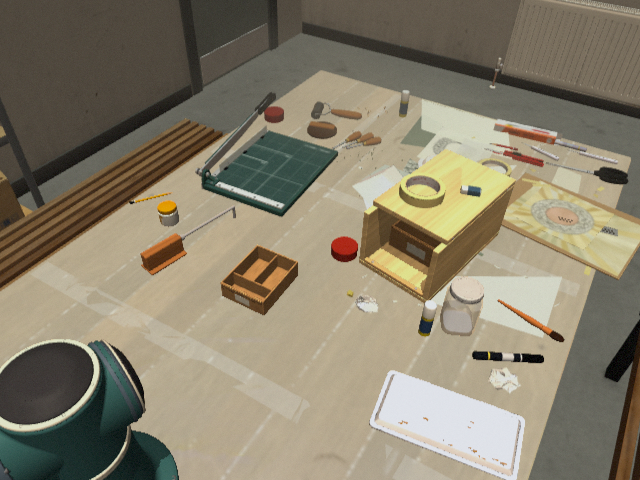

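View pics/d0.png

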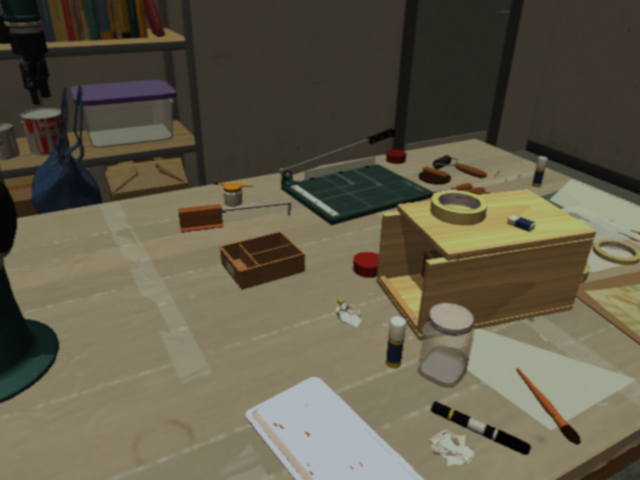

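The scene view shows the hook block at about (163,253) with its tip at (234,212), the shelf at (440,220) with the carton inside at (412,243), and a decoy tray at (260,280). The tin is at (344,249), the jar at (463,305) and the glue stick at (427,318). The side view agrees.

```bash
python3 - <<'E'
from h import *
for f in ('s0','d0'):
    im,d,K,T=load(f); P=cloud(d,K,T); hsv=cv2.cvtColor(im,cv2.COLOR_BGR2HSV)
    print(f, 'depth valid',(d>0).mean())
    pts={'s0':dict(block=(163,250),tip=(234,212),small=(260,250),mouthL=(361,262),mouthR=(424,294),roofFL=(365,200),roofFR=(430,245),table=(300,350),tin=(344,242),jar=(465,285),glue=(431,303),carton=(412,246),cl=(392,236),cr=(432,252)),
         'd0':dict(block=(201,210),tip=(290,213),tin=(367,258),glue=(398,322),jar=(449,312),table=(170,300))}[f]
    for k,(u,v) in pts.items(): print(k,P[v,u].round(3), im[v,u])
    if f=='s0':
        # orange block
        m=(hsv[...,0]<16)&(hsv[...,1]>130)&(hsv[...,2]>60); m[:, :120]=0; m[:,205:]=0; m[:220]=0;m[280:]=0
        Q=P[m]; Q=Q[(Q[:,2]>.035)&(Q[:,2]<.07)]; r=cv2.minAreaRect((Q[Q[:,2]>.045][:,:2]*1000).astype(np.float32)); print('block top',r,len(Q), np.percentile(Q[:,2],[50,95,100]))
        # shelf roof
        ok=(P[...,2]>.160)&(P[...,2]<.177)&(P[...,0]>.4); ok[:150]=0
        print('roof',cv2.minAreaRect((P[ok][:,:2]*1000).astype(np.float32)),ok.sum())
        # carton
        m=np.zeros(d.shape,bool); m[215:270,385:440]=1
        Q=P[m]; 
        for v in (232,238,244,250,256,262): print(v,[(u,P[v,u].round(3).tolist()) for u in range(388,440,8)])
E
python3 - <<'E'
import cv2
a=cv2.imread('pics/s0.png')
x=cv2.resize(a[170:310,330:520],None,fx=4,fy=4,interpolation=cv2.INTER_CUBIC); cv2.imwrite('pics/s0c.png',x)
E
```

```text
s0 depth valid 0.9852376302083333
block [0.438 0.297 0.039] [24 48 86]
tip [0.652 0.263 0.02 ] [77 83 88]
small [0.566 0.118 0.03 ] [36 65 93]
mouthL [ 0.68  -0.089  0.007] [ 53  92 118]
mouthR [ 0.648 -0.258  0.027] [ 55  92 115]
roofFL [0.901 0.016 0.002] [208 214 209]
roofFR [ 0.749 -0.221  0.073] [41 69 97]
table [ 0.396 -0.104  0.002] [139 165 180]
tin [ 0.7   -0.031  0.026] [ 20  40 172]
jar [ 0.635 -0.336  0.112] [189 208 220]
glue [ 0.578 -0.293  0.086] [228 227 223]
carton [ 0.753 -0.18   0.047] [71 86 92]
cl [ 0.76  -0.126  0.046] [26 46 67]
cr [ 0.651 -0.254  0.146] [39 62 82]
block top ((439.989501953125, 304.3504638671875), (26.27918815612793, 100.01493072509766), 81.16903686523438) 462 [0.04806741 0.05211825 0.05533879]
roof ((835.6121826171875, -207.53240966796875), (192.0613250732422, 297.5306091308594), 79.01783752441406) 5993
232 [(388, [0.768, -0.111, 0.046]), (396, [0.767, -0.132, 0.056]), (404, [0.759, -0.153, 0.072]), (412, [0.816, -0.154, 0.031]), (420, [0.808, -0.176, 0.047]), (428, [0.684, -0.228, 0.163]), (436, [0.685, -0.244, 0.17])]
238 [(388, [0.773, -0.1
[... 655 characters left out ...]
, -0.135, 0.012]), (396, [0.735, -0.152, 0.015]), (404, [0.745, -0.168, 0.014]), (412, [0.756, -0.184, 0.014]), (420, [0.752, -0.204, 0.028]), (428, [0.744, -0.224, 0.044]), (436, [0.646, -0.265, 0.145])]
262 [(388, [0.704, -0.146, 0.017]), (396, [0.721, -0.16, 0.011]), (404, [0.729, -0.176, 0.013]), (412, [0.74, -0.191, 0.011]), (420, [0.749, -0.207, 0.013]), (428, [0.743, -0.227, 0.028]), (436, [0.647, -0.268, 0.129])]
d0 depth valid 0.9939778645833334
block [0.443 0.298 0.045] [24 50 93]
tip [0.661 0.275 0.   ] [ 78  98 106]
tin [ 0.692 -0.031  0.025] [ 20  26 120]
glue [ 0.573 -0.296  0.086] [176 181 174]
jar [ 0.636 -0.334  0.109] [138 154 162]
table [ 0.3    0.041 -0.001] [117 139 142]
```

View pics/s0c.png

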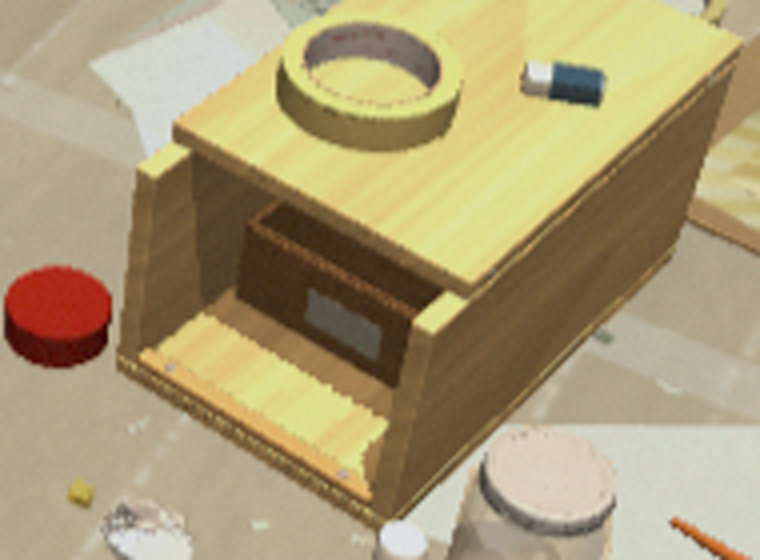

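Crop: the carton's front wall spans about (392,228) to (432,262) in the full image, roughly 95 mm inside the mouth. The bay is clear, and the strip is at the board's front edge. I'll move above the hook while fitting the shelf and carton.

Request:
step_arm --commands '[{"fingers": -1,"dx": -0.348,"dy": -0.268,"dz": 0,"roll": -6},{"fingers": -1,"dx": -0.348,"dy": -0.268,"dz": 0,"roll": -6},{"fingers": -1,"dx": -0.348,"dy": -0.268,"dz": 0,"roll": -6},{"fingers": -1,"dx": -0.348,"dy": -0.268,"dz": 0,"roll": -6},{"fingers": -1,"dx": -0.348,"dy": -0.268,"dz": 0,"roll": -6},{"fingers": -1,"dx": -0.348,"dy": -0.268,"dz": 0,"roll": -6},{"fingers": -1,"dx": -0.348,"dy": -0.268,"dz": 0,"roll": -6},{"fingers": -1,"dx": -0.348,"dy": -0.268,"dz": 0,"roll": -6}]'

```text
time: 1.1
tool_pos: [0.4422, 0.3013, 0.2001]
tcp_rot: [0.25, 3.132, -0.002]
wrist_force: [-1.0, 0.9, 0.4]
width: 0.999
grip_force: 0.0
```

```bash
cat >> h.py <<'E'
def pose():
    from scipy.spatial.transform import Rotation as R
    s=read_state(); return s['tool_pos'],R.from_rotvec(s['tcp_rot']).as_matrix(),s
E
python3 - <<'E'
from h import *
p,R,s=pose(); print(s['time'],p,R.round(4).tolist())
grab('wrist','w1'); im,d,K,T=load('w1'); P=cloud(d,K,T)
m=(P[...,2]>.044)&(P[...,2]<.056)&(abs(P[...,0]-.44)<.08)&(abs(P[...,1]-.304)<.06)
print('block top wrist',cv2.minAreaRect((P[m][:,:2]*1000).astype(np.float32)),m.sum(),np.median(P[m][:,2]))
im,d,K,T=load('s0'); P=cloud(d,K,T)
# shelf frame fit: right outer side? use roof edges
ok=(P[...,2]>.163)&(P[...,2]<.175)&(P[...,0]>.4); ok[:150]=0
for a in (-10,-11,-12):
    c,s_=np.cos(np.radians(a)),np.sin(np.radians(a)); X=P[ok]@[c,s_,0]; Y=P[ok]@[-s_,c,0]
    print(a,'X',np.percentile(X,[0,.5,99.5,100]).round(4),'Y',np.percentile(Y,[0,.5,99.5,100]).round(4))
# carton front face
m=np.zeros(d.shape,bool); m[215:275,386:432]=1
m&=(P[...,2]>.025)&(P[...,2]<.066)&(P[...,0]>.73)&(P[...,0]<.785)
Q=P[m]; 
for _ in range(4):
    f=np.polyfit(Q[:,1],Q[:,0],1); r=Q[:,0]-np.polyval(f,Q[:,1]); Q=Q[abs(r)<.006]
print('carton face x=a*y+b',f,'yaw',-np.degrees(np.arctan(f[0])),len(Q),Q[:,1].min(),Q[:,1].max())
top=(P[...,2]>.066)&(P[...,2]<.08)&(P[...,0]>.72)&(P[...,0]<.79)&(P[...,1]>-.25)&(P[...,1]<-.1)
print('top pts',P[top].round(3)[::6].tolist())
print('side posts y?')
E
```

```text
1.1 [0.44223056 0.30125755 0.20008196] [[-0.9874, 0.1584, 0.0], [0.1584, 0.9874, -0.0013], [-0.0002, -0.0013, -1.0]]
block top wrist ((447.7272644042969, 306.1181335449219), (23.971086502075195, 109.2317886352539), 79.158203125) 2854 0.050845529293133164
-10 X [0.7088 0.7126 1.0018 1.0091] Y [-0.157  -0.1547  0.0349  0.0387]
-11 X [0.7111 0.7138 1.0027 1.0086] Y [-0.1403 -0.1391  0.0493  0.0518]
-12 X [0.7119 0.7141 1.004  1.0102] Y [-0.1278 -0.1252  0.0643  0.0688]
carton face x=a*y+b [0.19617287 0.78922444] yaw -11.098933286545428 582 -0.22997245731983318 -0.10742264782529547
top pts [[0.79, -0.115, 0.079], [0.775, -0.114, 0.079], [0.774, -0.113, 0.077], [0.788, -0.125, 0.072], [0.778, -0.121, 0.074], [0.771, -0.112, 0.072], [0.789, -0.127, 0.066], [0.774, -0.114, 0.067], [0.753, -0.107, 0.077], [0.77, -0.12, 0.07], [0.757, -0.109, 0.071], [0.765, -0.125, 0.073], [0.747, -0.108, 0.075], [0.765, -0.128, 0.071], [0.746, -0.109, 0.073], [0.765, -0.128, 0.069], [0.736, -0.103, 0.074], [0.763, -0.127, 0.066], [0.763, -0.141, 0.073], [0.757, -0.132, 0.069], [0.761, -0.145, 0.073], [0.738, -0.105, 0.068], [0.762, -0.147, 0.071], [0.733, -0.105, 0.068], [0.759, -0.156, 0.073], [0.754, -0.151, 0.072], [0.764, -0.162, 0.07], [0.759, -0.159, 0.069], [0.756, -0.156, 0.067], [0.756, -0.17, 0.073], [0.752, -0.167, 0.071], [0.758, -0.179, 0.073], [0.757, -0.18, 0.071], [0.753, -0.181, 0.072], [0.749, -0.181, 0.072], [0.756, -0.192, 0.072], [0.75, -0.192, 0.074], [0.748, -0.193, 0.072], [0.747, -0.191, 0.069], [0.751, -0.204, 0.073], [0.749, -0.205, 0.072], [0.747, -0.204, 0.07], [0.749, -0.217, 0.075], [0.747, -0.215, 0.072], [0.745, -0.212, 0.069], [0.752, -0.223, 0.069], [0.743, -0.222, 0.073], [0.744, -0.222, 0.069], [0.742, -0.221, 0.066], [0.741, -0.228, 0.068]]
side posts y?
```

View pics/w1.png

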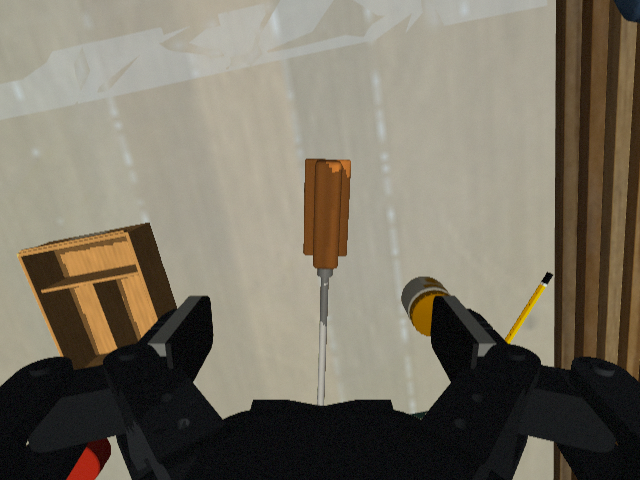

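The wrist view shows the block at (327,210), the rod running down to (321,400), and the fingers straddling the rod line. Both measurements agree within 4 mm, with yaw about -10.5°. Now I'll descend and grip.

Request:
step_arm --commands '[{"fingers": -1,"dx": 0.0,"dy": 0.0045,"dz": 0.06,"roll": 1.5},{"fingers": -1,"dx": 0.0,"dy": 0.0045,"dz": 0.11,"roll": 1.5},{"fingers": -1,"dx": 0.0,"dy": 0.0045,"dz": 0.15,"roll": 1.5},{"fingers": -1,"dx": 0.0,"dy": 0.0045,"dz": 0.175,"roll": 1.5},{"fingers": -1,"dx": 0.0,"dy": 0.0045,"dz": 0.187,"roll": 1.5},{"fingers": -1,"dx": 0.0,"dy": 0.0045,"dz": 0.187,"roll": 1.5},{"fingers": 0,"dx": 0.0,"dy": 0.0045,"dz": 0.187,"roll": 1.5},{"fingers": 0.3,"dx": 0.0,"dy": 0.0045,"dz": 0.187,"roll": 1.5}]' --squeeze 100

```text
time: 2.15
tool_pos: [0.4421, 0.3101, 0.015]
tcp_rot: [0.281, 3.127, 0.003]
wrist_force: [0.2, -0.2, 0.4]
width: 0.6
grip_force: 0.0
```

Request:
step_arm --commands '[{"fingers": 1,"dz": 0},{"fingers": 1,"dz": 0},{"fingers": 1,"dz": 0},{"fingers": 1,"dz": 0}]' --squeeze 100

```text
invalid input
```

Request:
step_arm --commands '[{"fingers": 0.3,"dx": 0,"dy": -0.004,"dz": 0.002,"roll": 0},{"fingers": 0.3,"dx": 0,"dy": -0.004,"dz": 0.002,"roll": 0},{"fingers": 1,"dx": 0,"dy": -0.004,"dz": 0.002,"roll": 0},{"fingers": 1,"dx": 0,"dy": -0.004,"dz": 0.002,"roll": 0},{"fingers": 1,"dx": 0,"dy": -0.004,"dz": 0.002,"roll": 0},{"fingers": 1,"dx": 0,"dy": -0.004,"dz": 0.002,"roll": 0}]' --squeeze 100

```text
time: 2.9
tool_pos: [0.4404, 0.3054, 0.012]
tcp_rot: [0.281, 3.129, 0.0]
wrist_force: [-1.5, -1.3, 6.1]
width: 0.242
grip_force: 98.3
```

Request:
step_arm --commands '[{"fingers": 1,"dx": 0,"dy": 0,"dz": -0.02,"roll": 0},{"fingers": 1,"dx": 0,"dy": 0,"dz": -0.06,"roll": 0},{"fingers": 1,"dx": 0,"dy": 0,"dz": -0.1,"roll": 0},{"fingers": 1,"dx": -0.01,"dy": -0.03,"dz": -0.12,"roll": 0.7},{"fingers": 1,"dx": -0.02,"dy": -0.08,"dz": -0.12,"roll": 0.7},{"fingers": 1,"dx": -0.03,"dy": -0.13,"dz": -0.12,"roll": 0.7},{"fingers": 1,"dx": -0.04,"dy": -0.18,"dz": -0.12,"roll": 0.7},{"fingers": 1,"dx": -0.05,"dy": -0.23,"dz": -0.12,"roll": 0.7}]'

```text
time: 3.9
tool_pos: [0.448, 0.0685, 0.1309]
tcp_rot: [-0.3, -3.127, 0.0]
wrist_force: [1.6, -0.2, -0.5]
width: 0.239
grip_force: 98.6
```

Request:
step_arm --commands '[{"fingers": 1,"dx": 0,"dy": -0.05,"dz": 0,"roll": 0},{"fingers": 1,"dx": 0,"dy": -0.1,"dz": 0,"roll": 0},{"fingers": 1,"dx": -0.01,"dy": -0.15,"dz": 0,"roll": 0},{"fingers": 1,"dx": -0.01,"dy": -0.18,"dz": 0,"roll": 0},{"fingers": 1,"dx": -0.01,"dy": -0.2,"dz": 0,"roll": 0},{"fingers": 1,"dx": -0.01,"dy": -0.2,"dz": 0,"roll": 0}]'

```text
time: 4.65
tool_pos: [0.4196, -0.1291, 0.1309]
tcp_rot: [-0.304, -3.126, -0.0]
wrist_force: [-0.4, 0.8, -0.2]
width: 0.241
grip_force: 98.6
```

```bash
python3 - <<'E'
from h import *
p,R,s=pose(); print(s['time'],p,np.degrees(np.arctan2(-R[1,0],-R[0,0])),s['wrist_force'],s['width'],s['q'].round(2))
grab('side','d2');grab('scene','s2')
a=cv2.imread('pics/s2.png')[170:370,240:480];b=cv2.imread('pics/d2.png')[120:320,200:440]
cv2.imwrite('pics/c2.png',cv2.resize(np.hstack([a,b]),(800,333),interpolation=cv2.INTER_CUBIC))
E
```

```text
4.65 [ 0.41957279 -0.12912913  0.13088746] -11.120248418419026 [-0.38062269  0.83236568 -0.20838163] 0.24078614354967703 [-0.36 -0.14  2.16 -0.    1.12 -1.73]
```

View pics/c2.png

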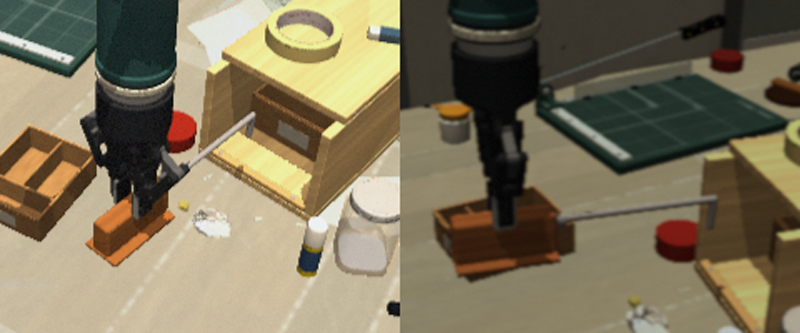

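The hook is held. The tip foot is at about (390,252) in the scene view and (387,257) in the side view. I'll triangulate the tip and check the pitch.

```bash
python3 - <<'E'
from h import *
u=np.array([.9816,-.1908,0]);v=np.array([.1908,.9816,0])
for f,box,hb in (('s2',(235,256,380,396),None),('d2',(235,262,380,394),None)):
    im,d,K,T=load(f);P=cloud(d,K,T);r0,r1,c0,c1=box
    m=np.zeros(d.shape,bool);m[r0:r1,c0:c1]=1
    X=P@u;Y=P@v
    m&=(X>.6)&(X<.7)&(abs(Y+.045)<.03)
    m&=(P[...,2]>.06)
    vv,uu=np.nonzero(m)
    print(f,m.sum()); 
    if m.sum():
        z=P[...,2][m]; print('X',np.percentile(X[m],[5,50,95]).round(4),'Y',np.percentile(Y[m],[5,50,95]).round(4),'z',np.percentile(z,[1,5,50,95,99]).round(4), 'lowest px',uu[vv.argmax()],vv.max())
    # whole hook rod
    m=(X>.5)&(X<.67)&(abs(Y+.045)<.02)&(P[...,2]>.08)&(P[...,2]<.2)
    if m.sum()>10:
        print(' rod n',m.sum())
        for a in np.arange(.5,.67,.02):
            k=m&(X>a)&(X<a+.02)
            if k.sum(): print('  ',round(a+.01,3),'Y',np.median(Y[k]).round(4),'z',np.percentile(P[...,2][k],[5,50,95]).round(4))
    # block
    m=(X>.36)&(X<.51)&(abs(Y+.045)<.035)&(P[...,2]>.105)&(P[...,2]<.185)
    hsv=cv2.cvtColor(im,cv2.COLOR_BGR2HSV); m&=(hsv[...,0]<16)&(hsv[...,1]>130)
    print(' block X',np.percentile(X[m],[1,99]).round(4))
    for a in np.arange(.38,.5,.02):
        k=m&(X>a)&(X<a+.02)
        if k.sum(): print('  ',round(a+.01,3),'z',np.percentile(P[...,2][k],[2,50,98]).round(4))
p,R,s=pose(); print('tcp XY',p@u,p@v)
E
```

```text
s2 109
X [0.6185 0.6485 0.6545] Y [-0.0507 -0.0482 -0.0436] z [0.1212 0.125  0.1555 0.159  0.1604] lowest px 388 252
 rod n 250
   0.53 Y -0.048 z [0.1555 0.1579 0.1603]
   0.55 Y -0.0479 z [0.1544 0.1574 0.1603]
   0.57 Y -0.0475 z [0.1534 0.1582 0.1595]
   0.59 Y -0.0476 z [0.1548 0.1574 0.1595]
   0.61 Y -0.0481 z [0.1533 0.1581 0.1605]
   0.63 Y -0.0485 z [0.1541 0.1575 0.1601]
   0.65 Y -0.0481 z [0.1224 0.144  0.1583]
 block X [0.3874 0.4842]
   0.39 z [0.1217 0.1458 0.1707]
   0.41 z [0.1222 0.1542 0.171 ]
   0.43 z [0.1227 0.1458 0.1706]
   0.45 z [0.1215 0.1268 0.1685]
   0.47 z [0.1222 0.131  0.1586]
   0.49 z [0.1224 0.1291 0.1685]
d2 125
X [0.6413 0.6507 0.6563] Y [-0.0513 -0.0494 -0.0459] z [0.1208 0.1228 0.1451 0.1577 0.1582] lowest px 384 257
 rod n 510
   0.51 Y -0.0487 z [0.1519 0.1563 0.1583]
   0.53 Y -0.0493 z [0.1516 0.1562 0.1583]
   0.55 Y -0.0489 z [0.1518 0.1564 0.1583]
   0.57 Y -0.0492 z [0.152  0.1561 0.1588]
   0.59 Y -0.0493 z [0.1521 0.1562 0.1583]
   0.61 Y -0.0496 z [0.1511 0.1558 0.1585]
   0.63 Y -0.0493 z [0.1521 0.156  0.1586]
   0.65 Y -0.0494 z [0.1228 0.1437 0.1575]
 block X [0.3877 0.4856]
   0.39 z [0.1219 0.1478 0.1689]
   0.41 z [0.1211 0.1474 0.1694]
   0.43 z [0.1206 0.1391 0.1692]
   0.45 z [0.1223 0.1427 0.1689]
   0.47 z [0.1223 0.1476 0.1692]
   0.49 z [0.1228 0.1465 0.1694]
tcp XY 0.4365341715884631 -0.04536772245457784
```

Request:
step_arm --commands '[{"fingers": 1,"dx": 0,"dy": 0.003,"dz": 0.015,"roll": 0},{"fingers": 1,"dx": -0.01,"dy": 0.003,"dz": 0.026,"roll": 0},{"fingers": 1,"dx": -0.04,"dy": 0.003,"dz": 0.026,"roll": 0},{"fingers": 1,"dx": -0.075,"dy": 0.003,"dz": 0.026,"roll": 0},{"fingers": 1,"dx": -0.11,"dy": 0.003,"dz": 0.026,"roll": 0},{"fingers": 1,"dx": -0.14,"dy": 0.003,"dz": 0.026,"roll": 0},{"fingers": 1,"dx": -0.152,"dy": 0.003,"dz": 0.026,"roll": 0},{"fingers": 1,"dx": -0.152,"dy": 0.003,"dz": 0.026,"roll": 0}]'

```text
time: 5.75
tool_pos: [0.5699, -0.1536, 0.1044]
tcp_rot: [-0.299, -3.126, -0.0]
wrist_force: [-1.2, 0.9, -1.7]
width: 0.236
grip_force: 98.6
```

```bash
python3 - <<'E'
from h import *
u=np.array([.9816,-.1908,0]);v=np.array([.1908,.9816,0])
p,R,s=pose(); print('tcp XYz',p@u,p@v,p[2],s['wrist_force'],s['time'])
grab('scene','s3');im,d,K,T=load('s3');P=cloud(d,K,T);X=P@u;Y=P@v
m=(abs(Y-p@v+.003)<.012)&(X>.66)&(X<.84)&(P[...,2]>.085)&(P[...,2]<.14)
print('rod X max',np.percentile(X[m],[95,99,100]) if m.sum() else None)
cv2.imwrite('pics/c3.png',cv2.resize(im[190:310,330:490],(800,600),interpolation=cv2.INTER_CUBIC))
E
```

```text
tcp XYz 0.5887642876263653 -0.04206257519310767 0.10439568839656671 [-1.15606502  0.89310805 -1.72923462] 5.75
rod X max [0.74011786 0.7438932  0.74538039]
```

View pics/c3.png

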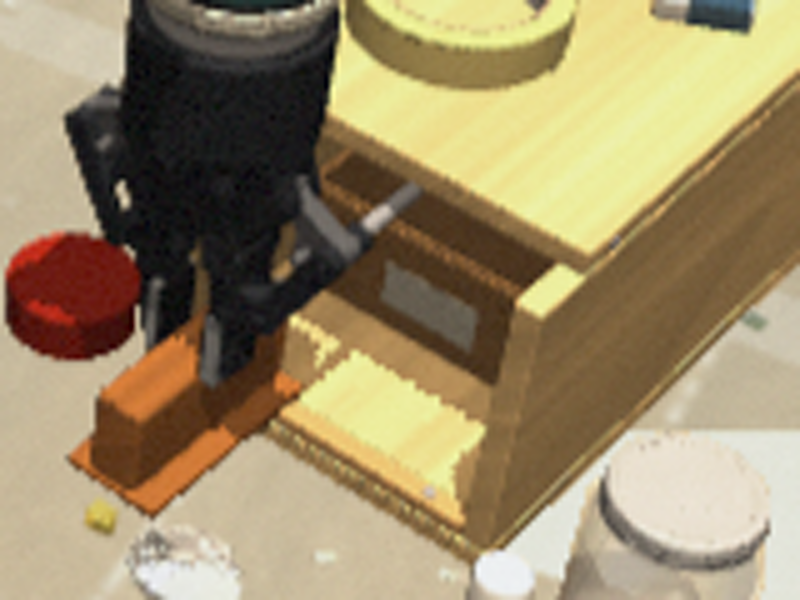

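The rod enters over the carton's front wall near its label at about (408,227), and nothing is touched. Now I'll lower the tip.

Request:
step_arm --commands '[{"fingers": 1,"dx": 0,"dy": 0,"dz": 0.012,"roll": 0},{"fingers": 1,"dx": 0,"dy": 0,"dz": 0.024,"roll": 0},{"fingers": 1,"dx": 0,"dy": 0,"dz": 0.036,"roll": 0},{"fingers": 1,"dx": 0,"dy": 0,"dz": 0.046,"roll": 0},{"fingers": 1,"dx": 0,"dy": 0,"dz": 0.048,"roll": 0},{"fingers": 1,"dx": 0,"dy": 0,"dz": 0.048,"roll": 0}]'

```text
time: 6.55
tool_pos: [0.57, -0.1541, 0.0574]
tcp_rot: [-0.3, -3.127, -0.0]
wrist_force: [0.7, 0.4, -0.2]
width: 0.242
grip_force: 98.6
```

Request:
step_arm --commands '[{"fingers": 1,"dx": 0.003,"dy": 0,"dz": 0,"roll": 0},{"fingers": 1,"dx": 0.006,"dy": 0,"dz": 0,"roll": 0},{"fingers": 1,"dx": 0.009,"dy": 0,"dz": 0,"roll": 0},{"fingers": 1,"dx": 0.012,"dy": 0,"dz": 0,"roll": 0},{"fingers": 1,"dx": 0.015,"dy": 0,"dz": 0,"roll": 0}]'

```text
time: 7.18
tool_pos: [0.555, -0.1512, 0.0575]
tcp_rot: [0.3, 3.127, -0.0]
wrist_force: [0.8, 0.7, -1.6]
width: 0.235
grip_force: 98.6
```

Request:
step_arm --commands '[{"fingers": 1,"dx": 0.003,"dy": 0,"dz": 0,"roll": 0},{"fingers": 1,"dx": 0.006,"dy": 0,"dz": 0,"roll": 0},{"fingers": 1,"dx": 0.009,"dy": 0,"dz": 0,"roll": 0},{"fingers": 1,"dx": 0.012,"dy": 0,"dz": 0,"roll": 0}]'

```text
time: 7.68
tool_pos: [0.5443, -0.1492, 0.0579]
tcp_rot: [0.3, 3.125, -0.001]
wrist_force: [2.2, -0.1, -1.8]
width: 0.236
grip_force: 98.6
```

Request:
step_arm --commands '[{"fingers": 1,"dx": 0.003,"dy": 0,"dz": 0,"roll": 0},{"fingers": 1,"dx": 0.006,"dy": 0,"dz": 0,"roll": 0},{"fingers": 1,"dx": 0.009,"dy": 0,"dz": 0,"roll": 0},{"fingers": 1,"dx": 0.012,"dy": 0,"dz": 0,"roll": 0}]'

```text
time: 8.18
tool_pos: [0.5316, -0.1467, 0.0575]
tcp_rot: [0.3, 3.127, -0.0]
wrist_force: [2.3, -0.7, -2.0]
width: 0.241
grip_force: 98.6
```

Request:
step_arm --commands '[{"fingers": 1,"dx": 0.004,"dy": 0,"dz": 0,"roll": 0},{"fingers": 1,"dx": 0.009,"dy": 0,"dz": 0,"roll": 0},{"fingers": 1,"dx": 0.014,"dy": 0,"dz": 0,"roll": 0},{"fingers": 1,"dx": 0.019,"dy": 0,"dz": 0,"roll": 0},{"fingers": 1,"dx": 0.024,"dy": 0,"dz": 0,"roll": 0},{"fingers": 1,"dx": 0.029,"dy": 0,"dz": 0,"roll": 0},{"fingers": 1,"dx": 0.034,"dy": 0,"dz": 0,"roll": 0},{"fingers": 1,"dx": 0.037,"dy": 0,"dz": 0,"roll": 0}]'

```text
time: 9.18
tool_pos: [0.495, -0.1396, 0.0575]
tcp_rot: [-0.3, -3.127, -0.0]
wrist_force: [2.0, -0.7, -1.8]
width: 0.243
grip_force: 98.6
```

```bash
cat > c.py <<'E'
from h import *
import sys
n=sys.argv[1]
u=np.array([.9816,-.1908,0]);v=np.array([.1908,.9816,0])
p,R,s=pose(); print('tcp XYz',p@u,p@v,p[2],'FX',s['wrist_force']@u,'FY',s['wrist_force']@v,s['time'])
grab('scene',n);im,d,K,T=load(n);P=cloud(d,K,T);X=P@u;Y=P@v
m=(P[...,2]>.032)&(P[...,2]<.055)&(X>.688)&(X<.79)&(abs(Y+.045)<.075)
Q=np.c_[X[m],Y[m]]
# front face: nearest cluster
h=np.histogram(Q[:,0],np.arange(.688,.79,.002)); print('hist',[(round(b,3),int(c)) for b,c in zip(h[1],h[0]) if c])
pk=h[1][h[0].argmax()]; Q=Q[abs(Q[:,0]-pk)<.008]
f=np.polyfit(Q[:,1],Q[:,0],1); print('face X at mid',np.polyval(f,-.045),'yaw deg rel shelf',-np.degrees(f[0]),'Y range',Q[:,1].min(),Q[:,1].max())
cv2.imwrite(f'pics/{n}c.png',cv2.resize(im[190:310,330:490],(800,600),interpolation=cv2.INTER_CUBIC))
E
python3 c.py s4
```

```text
tcp XYz 0.5125092434826982 -0.042572077564378884 0.05747660348189223 FX 2.1336097845875255 FY -0.24792757176181615 9.175
hist [(np.float64(0.714), 2), (np.float64(0.716), 24), (np.float64(0.718), 131), (np.float64(0.72), 180), (np.float64(0.722), 43), (np.float64(0.724), 6), (np.float64(0.746), 2), (np.float64(0.748), 2), (np.float64(0.752), 3), (np.float64(0.754), 3), (np.float64(0.756), 1), (np.float64(0.758), 1), (np.float64(0.76), 2), (np.float64(0.762), 7), (np.float64(0.764), 3), (np.float64(0.766), 2), (np.float64(0.768), 3), (np.float64(0.77), 9), (np.float64(0.772), 45), (np.float64(0.774), 137), (np.float64(0.776), 104), (np.float64(0.778), 15)]
face X at mid 0.7203776949180132 yaw deg rel shelf 0.14718914383101198 Y range -0.10954072861008407 0.02990829041816199
```

View pics/s4c.png

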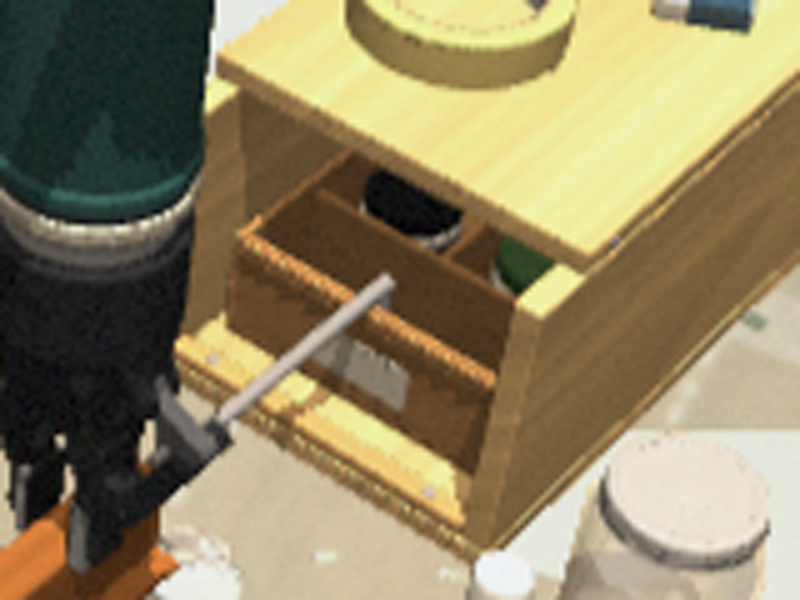

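The carton is following squarely, with its lip running from (378,237) to (428,268) and the tip behind the wall. It has about 25 mm left to go.

Request:
step_arm --commands '[{"fingers": 1,"dx": 0.003,"dy": 0,"dz": 0,"roll": 0},{"fingers": 1,"dx": 0.006,"dy": 0,"dz": 0,"roll": 0},{"fingers": 1,"dx": 0.009,"dy": 0,"dz": 0,"roll": 0},{"fingers": 1,"dx": 0.012,"dy": 0,"dz": 0,"roll": 0},{"fingers": 1,"dx": 0.014,"dy": 0,"dz": 0,"roll": 0},{"fingers": 1,"dx": 0.016,"dy": 0,"dz": 0,"roll": 0},{"fingers": 1,"dx": 0.018,"dy": 0,"dz": 0,"roll": 0}]'

```text
time: 10.1
tool_pos: [0.4776, -0.1362, 0.0575]
tcp_rot: [0.3, 3.127, -0.0]
wrist_force: [2.6, -0.8, -2.1]
width: 0.235
grip_force: 98.6
```

Request:
step_arm --commands '[{"fingers": 1,"dx": 0.001,"dy": 0,"dz": 0,"roll": 0},{"fingers": 1,"dx": 0.002,"dy": 0,"dz": 0,"roll": 0}]'

```text
time: 10.35
tool_pos: [0.4757, -0.1359, 0.0575]
tcp_rot: [0.3, 3.127, -0.0]
wrist_force: [2.7, -0.5, -1.0]
width: 0.243
grip_force: 98.6
```

Request:
step_arm --commands '[{"fingers": 1,"dx": 0.001,"dy": 0,"dz": 0,"roll": 0},{"fingers": 1,"dx": 0.002,"dy": 0,"dz": 0,"roll": 0}]'

```text
time: 10.6
tool_pos: [0.4738, -0.1355, 0.0575]
tcp_rot: [0.3, 3.127, -0.0]
wrist_force: [1.6, 0.3, -1.6]
width: 0.241
grip_force: 98.6
```

Request:
step_arm --commands '[{"fingers": 1,"dx": 0.001,"dy": 0,"dz": 0,"roll": 0},{"fingers": 1,"dx": 0.001,"dy": 0,"dz": 0,"roll": 0}]'

```text
time: 10.85
tool_pos: [0.4726, -0.1352, 0.0574]
tcp_rot: [-0.3, -3.127, -0.0]
wrist_force: [2.1, -0.2, -1.6]
width: 0.241
grip_force: 98.6
```

Request:
step_arm --commands '[{"fingers": 1,"dx": 0.001,"dy": 0,"dz": 0,"roll": 0},{"fingers": 1,"dx": 0.001,"dy": 0,"dz": 0,"roll": 0}]'

```text
time: 11.1
tool_pos: [0.4723, -0.1352, 0.0577]
tcp_rot: [0.3, 3.126, -0.0]
wrist_force: [4.3, -0.6, -2.8]
width: 0.242
grip_force: 98.5
```

Request:
step_arm --commands '[{"fingers": 1,"dx": 0.001,"dy": 0,"dz": 0,"roll": 0},{"fingers": 1,"dx": 0.001,"dy": 0,"dz": 0,"roll": 0}]'

```text
time: 11.35
tool_pos: [0.4723, -0.1353, 0.0581]
tcp_rot: [0.3, 3.124, -0.001]
wrist_force: [6.4, -0.2, -3.2]
width: 0.239
grip_force: 98.4
```

Request:
step_arm --commands '[{"fingers": 1,"dx": 0.001,"dy": 0,"dz": 0,"roll": 0},{"fingers": 1,"dx": 0.002,"dy": 0,"dz": 0,"roll": 0},{"fingers": 1,"dx": 0.002,"dy": 0,"dz": 0,"roll": 0}]'

```text
time: 11.72
tool_pos: [0.4724, -0.1355, 0.0588]
tcp_rot: [0.3, 3.12, -0.002]
wrist_force: [9.4, -1.5, -3.5]
width: 0.239
grip_force: 98.3
```

```bash
python3 c.py s5
```

```text
tcp XYz 0.4895783465144141 -0.04283262877241795 0.05881474889082374 FX 9.519089317886577 FY 0.2959346481908294 11.725
hist [(np.float64(0.692), 6), (np.float64(0.694), 69), (np.float64(0.696), 200), (np.float64(0.698), 122), (np.float64(0.7), 16), (np.float64(0.72), 1), (np.float64(0.722), 1), (np.float64(0.724), 1), (np.float64(0.726), 3), (np.float64(0.73), 3), (np.float64(0.732), 2), (np.float64(0.734), 6), (np.float64(0.736), 1), (np.float64(0.738), 7), (np.float64(0.74), 2), (np.float64(0.742), 1), (np.float64(0.744), 5), (np.float64(0.746), 7), (np.float64(0.748), 22), (np.float64(0.75), 116), (np.float64(0.752), 155), (np.float64(0.754), 47), (np.float64(0.756), 3), (np.float64(0.766), 1), (np.float64(0.768), 3), (np.float64(0.77), 7), (np.float64(0.772), 4), (np.float64(0.774), 5), (np.float64(0.776), 7), (np.float64(0.778), 5), (np.float64(0.78), 7), (np.float64(0.782), 3), (np.float64(0.784), 5), (np.float64(0.786), 9), (np.float64(0.788), 10)]
face X at mid 0.6973095564582481 yaw deg rel shelf 0.022503165807640942 Y range -0.11935752222703021 0.02981271055156093
```

The carton is home and square, with about 9.5 N of pull against 2.2 N of drag. I'll add a little more and hold.

Request:
step_arm --commands '[{"fingers": 1,"dx": 0.001,"dy": 0,"dz": 0,"roll": 0},{"fingers": 1,"dx": 0.001,"dy": 0,"dz": 0,"roll": 0},{"fingers": 1,"dx": 0.001,"dy": 0,"dz": 0,"roll": 0},{"fingers": 1,"dx": 0.001,"dy": 0,"dz": 0,"roll": 0},{"fingers": 1,"dx": 0.001,"dy": 0,"dz": 0,"roll": 0},{"fingers": 1,"dx": 0.001,"dy": 0,"dz": 0,"roll": 0},{"fingers": 1,"dx": 0.001,"dy": 0,"dz": 0,"roll": 0},{"fingers": 1,"dx": 0.001,"dy": 0,"dz": 0,"roll": 0}]'

```text
time: 12.78
tool_pos: [0.4725, -0.1356, 0.0592]
tcp_rot: [0.3, 3.118, -0.003]
wrist_force: [12.5, -2.9, -4.6]
width: 0.238
grip_force: 98.3
```

Request:
step_arm --commands '[{"fingers": 1,"dx": 0,"dy": 0,"dz": 0,"roll": 0},{"fingers": 1,"dx": 0,"dy": 0,"dz": 0,"roll": 0},{"fingers": 1,"dx": 0,"dy": 0,"dz": 0,"roll": 0},{"fingers": 1,"dx": 0,"dy": 0,"dz": 0,"roll": 0}]'

```text
time: 13.28
tool_pos: [0.4725, -0.1355, 0.0592]
tcp_rot: [0.3, 3.118, -0.002]
wrist_force: [12.0, -1.7, -4.0]
width: 0.239
grip_force: 98.3
```

Request:
step_arm --commands '[{"fingers": 1,"dx": -0.003,"dy": 0,"dz": 0,"roll": 0},{"fingers": 1,"dx": -0.006,"dy": 0,"dz": 0,"roll": 0},{"fingers": 1,"dx": -0.01,"dy": 0,"dz": 0,"roll": 0},{"fingers": 1,"dx": -0.014,"dy": 0,"dz": 0,"roll": 0},{"fingers": 1,"dx": -0.018,"dy": 0,"dz": 0,"roll": 0},{"fingers": 1,"dx": -0.018,"dy": 0,"dz": 0,"roll": 0}]'

```text
time: 14.02
tool_pos: [0.4857, -0.1378, 0.0574]
tcp_rot: [-0.3, -3.127, -0.0]
wrist_force: [-0.3, 0.2, -1.3]
width: 0.239
grip_force: 98.7
```

```bash
python3 c.py s6
```

```text
tcp XYz 0.503095224875155 -0.04258079180112718 0.05743837652055235 FX -0.3447480382628796 FY 0.11684748634446142 14.025
hist [(np.float64(0.692), 6), (np.float64(0.694), 67), (np.float64(0.696), 209), (np.float64(0.698), 124), (np.float64(0.7), 13), (np.float64(0.702), 1), (np.float64(0.722), 1), (np.float64(0.724), 1), (np.float64(0.726), 2), (np.float64(0.728), 1), (np.float64(0.73), 3), (np.float64(0.734), 2), (np.float64(0.736), 5), (np.float64(0.738), 3), (np.float64(0.74), 2), (np.float64(0.742), 4), (np.float64(0.744), 4), (np.float64(0.746), 3), (np.float64(0.748), 13), (np.float64(0.75), 112), (np.float64(0.752), 166), (np.float64(0.754), 41), (np.float64(0.756), 1), (np.float64(0.766), 2), (np.float64(0.768), 5), (np.float64(0.77), 6), (np.float64(0.772), 5), (np.float64(0.774), 5), (np.float64(0.776), 7), (np.float64(0.778), 6), (np.float64(0.78), 6), (np.float64(0.782), 7), (np.float64(0.784), 4), (np.float64(0.786), 9), (np.float64(0.788), 6)]
face X at mid 0.6973741342070566 yaw deg rel shelf 0.08822761329671158 Y range -0.11874501115177336 0.029895375345850843
```

View pics/s6c.png

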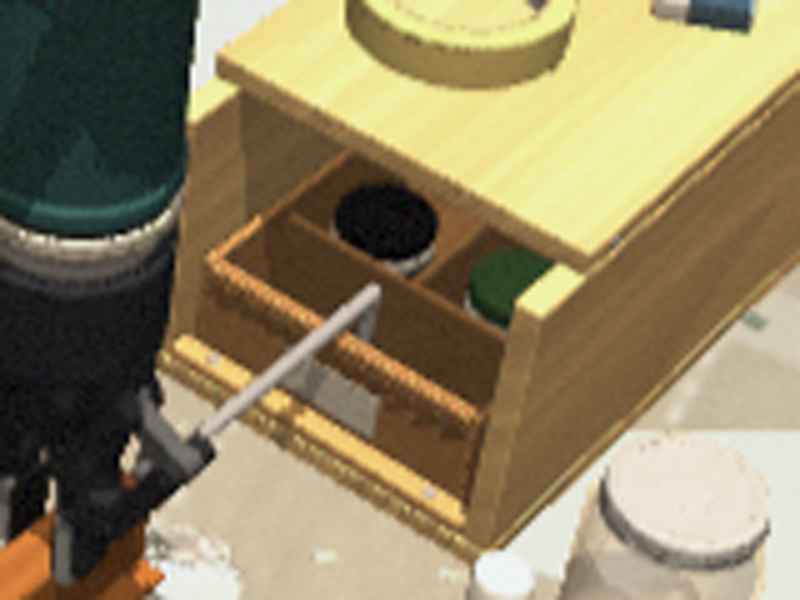

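The carton sits against the strip, and the tip is free in the front compartment at about (405,252). Now I'll lift out and withdraw.

Request:
step_arm --commands '[{"fingers": 1,"dx": 0,"dy": 0,"dz": -0.015,"roll": 0},{"fingers": 1,"dx": 0,"dy": 0,"dz": -0.035,"roll": 0},{"fingers": 1,"dx": 0,"dy": 0,"dz": -0.048,"roll": 0},{"fingers": 1,"dx": 0,"dy": 0,"dz": -0.05,"roll": 0},{"fingers": 1,"dx": 0.01,"dy": 0,"dz": -0.05,"roll": 0},{"fingers": 1,"dx": 0.035,"dy": 0,"dz": -0.05,"roll": 0},{"fingers": 1,"dx": 0.065,"dy": 0,"dz": -0.06,"roll": 0},{"fingers": 1,"dx": 0.08,"dy": 0,"dz": -0.07,"roll": 0}]'

```text
time: 15.08
tool_pos: [0.4037, -0.1215, 0.1259]
tcp_rot: [-0.3, -3.123, -0.001]
wrist_force: [0.6, 0.7, -1.3]
width: 0.238
grip_force: 98.7
```

```bash
python3 - <<'E'
from h import *
p,R,s=pose();print(p,np.degrees(np.arctan2(-R[1,0],-R[0,0])),s['time'],s['wrist_force'])
E
```

```text
[ 0.4036791  -0.12153871  0.12592237] -10.972458133717575 15.075 [ 0.59293623  0.67317543 -1.26252282]
```

Request:
step_arm --commands '[{"fingers": 1,"dx": 0.005,"dy": 0.03,"dz": 0,"roll": 0},{"fingers": 1,"dx": 0.01,"dy": 0.085,"dz": 0,"roll": 0},{"fingers": 1,"dx": 0.015,"dy": 0.14,"dz": 0,"roll": 0},{"fingers": 1,"dx": 0.02,"dy": 0.195,"dz": 0,"roll": 0},{"fingers": 1,"dx": 0.025,"dy": 0.25,"dz": 0,"roll": 0},{"fingers": 1,"dx": 0.03,"dy": 0.305,"dz": 0,"roll": 0},{"fingers": 1,"dx": 0.04,"dy": 0.36,"dz": 0,"roll": 0},{"fingers": 1,"dx": 0.045,"dy": 0.41,"dz": 0,"roll": 0}]'

```text
time: 16.08
tool_pos: [0.4392, 0.2897, 0.1263]
tcp_rot: [-0.299, -3.126, 0.002]
wrist_force: [0.7, 0.3, -0.7]
width: 0.241
grip_force: 98.7
```

Request:
step_arm --commands '[{"fingers": 1,"dx": 0,"dy": 0.016,"dz": 0.01,"roll": 0},{"fingers": 1,"dx": 0,"dy": 0.016,"dz": 0.04,"roll": 0},{"fingers": 1,"dx": 0,"dy": 0.016,"dz": 0.07,"roll": 0},{"fingers": 1,"dx": 0,"dy": 0.016,"dz": 0.09,"roll": 0},{"fingers": 1,"dx": 0,"dy": 0.016,"dz": 0.102,"roll": 0},{"fingers": 1,"dx": 0,"dy": 0.016,"dz": 0.108,"roll": 0},{"fingers": 1,"dx": 0,"dy": 0.016,"dz": 0.108,"roll": 0}]'

```text
time: 16.95
tool_pos: [0.4439, 0.3039, 0.0194]
tcp_rot: [-0.301, -3.127, 0.001]
wrist_force: [-0.1, -0.2, -1.1]
width: 0.243
grip_force: 98.8
```

Request:
step_arm --commands '[{"fingers": 1,"dx": 0,"dy": 0,"dz": 0.002,"roll": 0},{"fingers": 1,"dx": 0,"dy": 0,"dz": 0.004,"roll": 0},{"fingers": 1,"dx": 0,"dy": 0,"dz": 0.006,"roll": 0},{"fingers": 1,"dx": 0,"dy": 0,"dz": 0.006,"roll": 0}]'

```text
time: 17.45
tool_pos: [0.4438, 0.3042, 0.0134]
tcp_rot: [-0.3, -3.127, 0.0]
wrist_force: [-0.8, -0.3, -1.0]
width: 0.238
grip_force: 98.8
```

Request:
step_arm --commands '[{"fingers": 1,"dx": 0,"dy": 0,"dz": 0.001,"roll": 0},{"fingers": 1,"dx": 0,"dy": 0,"dz": 0.001,"roll": 0}]'

```text
time: 17.7
tool_pos: [0.4438, 0.3042, 0.0124]
tcp_rot: [-0.3, -3.127, 0.0]
wrist_force: [-0.3, -0.5, -1.6]
width: 0.238
grip_force: 98.8
```

Request:
step_arm --commands '[{"fingers": 1,"dx": 0,"dy": 0,"dz": 0.001,"roll": 0},{"fingers": 1,"dx": 0,"dy": 0,"dz": 0.001,"roll": 0}]'

```text
time: 17.95
tool_pos: [0.444, 0.3045, 0.0121]
tcp_rot: [0.3, 3.127, 0.001]
wrist_force: [-0.9, -0.5, 3.9]
width: 0.237
grip_force: 99.4
```

Request:
step_arm --commands '[{"fingers": 1,"dx": 0,"dy": 0,"dz": 0.001,"roll": 0},{"fingers": 1,"dx": 0,"dy": 0,"dz": 0.001,"roll": 0}]'

```text
time: 18.2
tool_pos: [0.4441, 0.3047, 0.0119]
tcp_rot: [0.3, 3.127, 0.001]
wrist_force: [-5.3, -0.9, 11.3]
width: 0.242
grip_force: 100.2
```

Request:
step_arm --commands '[{"fingers": 1,"dx": 0,"dy": 0,"dz": -0.0015,"roll": 0},{"fingers": 0.4,"dx": 0,"dy": 0,"dz": -0.0015,"roll": 0},{"fingers": 0.2,"dx": 0,"dy": 0,"dz": -0.0015,"roll": 0},{"fingers": -0.2,"dx": 0,"dy": 0,"dz": -0.0015,"roll": 0},{"fingers": -0.6,"dx": 0,"dy": 0,"dz": -0.0015,"roll": 0},{"fingers": -1,"dx": 0,"dy": 0,"dz": -0.0015,"roll": 0},{"fingers": -1,"dx": 0,"dy": 0,"dz": -0.0015,"roll": 0},{"fingers": -1,"dx": 0,"dy": 0,"dz": -0.0015,"roll": 0}]'

```text
time: 19.2
tool_pos: [0.4439, 0.3042, 0.012]
tcp_rot: [0.3, 3.127, 0.0]
wrist_force: [-0.9, 0.6, -0.3]
width: 1.001
grip_force: 0.0
```

Request:
step_arm --commands '[{"fingers": -1,"dx": 0,"dy": 0,"dz": -0.03,"roll": 0},{"fingers": -1,"dx": 0,"dy": 0,"dz": -0.08,"roll": 0},{"fingers": -1,"dx": 0,"dy": 0,"dz": -0.13,"roll": 0},{"fingers": -1,"dx": 0,"dy": 0,"dz": -0.18,"roll": 0},{"fingers": -1,"dx": 0.05,"dy": 0.03,"dz": -0.18,"roll": 0},{"fingers": -1,"dx": 0.05,"dy": 0.08,"dz": -0.18,"roll": 0},{"fingers": -1,"dx": 0.05,"dy": 0.13,"dz": -0.18,"roll": 0},{"fingers": -1,"dx": 0.05,"dy": 0.13,"dz": -0.18,"roll": 0}]'

```text
time: 20.2
tool_pos: [0.4195, 0.4441, 0.1915]
tcp_rot: [-0.296, -3.128, -0.001]
wrist_force: [-0.7, -1.0, 0.1]
width: 0.998
grip_force: 0.0
```

```bash
python3 c.py s7; python3 - <<'E'
from h import *
im,d,K,T=load('s7')
cv2.imwrite('pics/s7f.png',im)
E
```

```text
tcp XYz 0.32708725970212604 0.5160029318216183 0.1915384835811914 FX -0.5073253323534781 FY -1.1016924254550995 20.2
hist [(np.float64(0.692), 8), (np.float64(0.694), 102), (np.float64(0.696), 209), (np.float64(0.698), 111), (np.float64(0.7), 16), (np.float64(0.702), 2), (np.float64(0.722), 3), (np.float64(0.724), 1), (np.float64(0.726), 1), (np.float64(0.728), 1), (np.float64(0.73), 3), (np.float64(0.732), 1), (np.float64(0.734), 3), (np.float64(0.736), 5), (np.float64(0.738), 2), (np.float64(0.74), 4), (np.float64(0.742), 3), (np.float64(0.744), 3), (np.float64(0.746), 7), (np.float64(0.748), 18), (np.float64(0.75), 115), (np.float64(0.752), 173), (np.float64(0.754), 46), (np.float64(0.756), 5), (np.float64(0.766), 2), (np.float64(0.768), 2), (np.float64(0.77), 8), (np.float64(0.772), 4), (np.float64(0.774), 3), (np.float64(0.776), 12), (np.float64(0.778), 6), (np.float64(0.78), 6), (np.float64(0.782), 9), (np.float64(0.784), 4), (np.float64(0.786), 9), (np.float64(0.788), 8)]
face X at mid 0.6971302049768053 yaw deg rel shelf 0.27321400694614084 Y range -0.11930791126670362 0.02984530759283341
```

View pics/s7f.png

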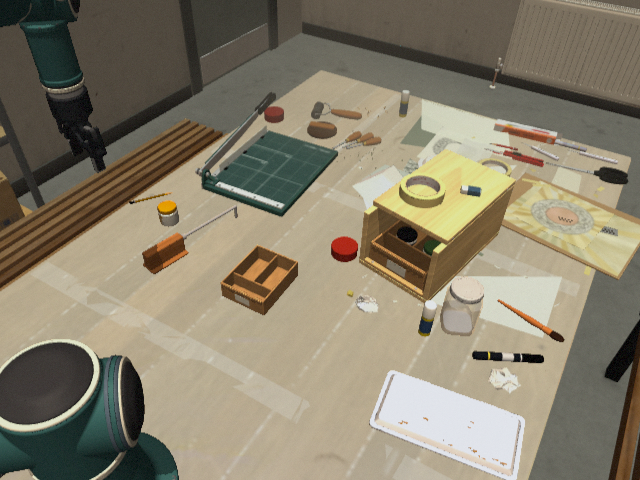

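The hook stands at (165,250) with its tip at (236,211), the carton is home at (402,262), and the jar, tin and glue stick haven't moved.

```bash
python3 -c "
from workcell import *
print(finish_job())"
```

```text
the job is handed in; nothing more can be done
None
```

The job is handed in: the carton is home and square against the stop, held there for over a second at about 10 N on the strip (wrist force peaked near 13 N), and the hook is back standing on the open table with nothing else moved.

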